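Find the mill jar with the ball left in it

TASK

A steel grinding ball was left loose in one of the three closed mill jars; the other two are packed solid. Pick the jars up by their handles and shake or rock them to find the one that rattles, stand any quiet jar back upright on the bare table top, and present the rattling one: hold it out over the middle of the log book, upright and still, at least 10 cm above the table. Finish while still holding it there; do not drop, fling or overturn any jar, and leave the other things on the table where they are.

Things in the scene. Friction and masses are not known exactly. Their poses are not given: they have to be found in the camera images.
- jar_a: One of three identical closed steel mill jars, upright: round, 115 mm in diameter, 74 mm high with its fixed lid, on which stands a bridge-shaped bar handle (top 113 mm up). 0.74 to 0.86 kg full; the masses tell nothing. Which jar has the loose ball changes from start to start and cannot be seen. Origin: centre of the underside; z up; x along the bar.
- jar_a_bar (a point): Centre of that jar's bar, on its axis, 106 mm above the underside; bar 76 (along x) x 14 x 14 mm, lid 32 mm below its centre, end posts 56 mm apart. Inside the jar: flat floor 6 mm up, cavity 100 mm wide, 60 high; in two a snug block, in one a steel ball, 46 mm, 0.40 kg: tipped, it rolls 27 mm off axis, shifting the wrist moment 0.1 N m; a hard knock jerks it 0.3 N m for 50 ms.
- jar_b: One of three identical closed steel mill jars, upright: round, 115 mm in diameter, 74 mm high with its fixed lid, on which stands a bridge-shaped bar handle (top 113 mm up). 0.74 to 0.86 kg full; the masses tell nothing. Which jar has the loose ball changes from start to start and cannot be seen. Origin: centre of the underside; z up; x along the bar.
- jar_b_bar (a point): Centre of that jar's bar, on its axis, 106 mm above the underside; bar 76 (along x) x 14 x 14 mm, lid 32 mm below its centre, end posts 56 mm apart. Inside the jar: flat floor 6 mm up, cavity 100 mm wide, 60 high; in two a snug block, in one a steel ball, 46 mm, 0.40 kg: tipped, it rolls 27 mm off axis, shifting the wrist moment 0.1 N m; a hard knock jerks it 0.3 N m for 50 ms.
- jar_c: One of three identical closed steel mill jars, upright: round, 115 mm in diameter, 74 mm high with its fixed lid, on which stands a bridge-shaped bar handle (top 113 mm up). 0.74 to 0.86 kg full; the masses tell nothing. Which jar has the loose ball changes from start to start and cannot be seen. Origin: centre of the underside; z up; x along the bar.
- jar_c_bar (a point): Centre of that jar's bar, on its axis, 106 mm above the underside; bar 76 (along x) x 14 x 14 mm, lid 32 mm below its centre, end posts 56 mm apart. Inside the jar: flat floor 6 mm up, cavity 100 mm wide, 60 high; in two a snug block, in one a steel ball, 46 mm, 0.40 kg: tipped, it rolls 27 mm off axis, shifting the wrist moment 0.1 N m; a hard knock jerks it 0.3 N m for 50 ms.
- log_book: Closed blue log book lying flat, 214 x 155 x 16 mm, fixed to the table, farther from the robot than the jars. Origin: centre of its underside.
- stopwatch: Bystander, loose: black stopwatch, 65 x 58 x 15 mm. Origin: centre of its underside.
- tape_roll: Bystander, loose: roll of brown tape lying flat, 67 mm in diameter, 24 mm high. Origin: centre of its underside.
- ring_mould: Bystander, loose: grey ring mould, 75 mm in diameter, 40 mm high. Origin: centre of its underside.
- brass_weight: Bystander, loose: brass weight with a knob, 31 mm in diameter, 42 mm high. Origin: centre of its underside.
- spatula: Bystander, loose: wood-handled spatula, 212 x 22 x 14 mm, lying between the jars. Origin: centre of its underside.
- marker: Bystander, loose: marker pen, 130 x 17 x 17 mm, lying between the jars. Origin: centre of its underside.

How it is judged:
On the way:
1. the loose ball has rolled to the side of its jar (over 17 mm off the axis) while that jar was lifted off the table (((distance between content_1_c0 and jar_a below 0.07 m and height (world z) of jar_a above 0.02 m and (x of content_1_c0 in the frame of jar_a above 0.017 m or x of content_1_c0 in the frame of jar_a below -0.017 m or y of content_1_c0 in the frame of jar_a above 0.017 m or y of content_1_c0 in the frame of jar_a below -0.017 m)) or (distance between content_1_c0 and jar_b below 0.07 m and height (world z) of jar_b above 0.02 m and (x of content_1_c0 in the frame of jar_b above 0.017 m or x of content_1_c0 in the frame of jar_b below -0.017 m or y of content_1_c0 in the frame of jar_b above 0.017 m or y of content_1_c0 in the frame of jar_b below -0.017 m)) or (distance between content_1_c0 and jar_c below 0.07 m and height (world z) of jar_c above 0.02 m and (x of content_1_c0 in the frame of jar_c above 0.017 m or x of content_1_c0 in the frame of jar_c below -0.017 m or y of content_1_c0 in the frame of jar_c above 0.017 m or y of content_1_c0 in the frame of jar_c below -0.017 m)))).
At the end, for the whole second after the job is handed in: The jar with the ball is gripped, upright (0.25 rad), still (0.05 m/s), underside over 80 mm above the table, axis within 60 mm of the log book's centre, not touching the book; the other two stand upright (0.08 rad) on the table top (within 6 mm), at rest and untouched (((distance between content_1_c0 and jar_a below 0.07 m and height (world z) of jar_a above 0.08 m and angle between jar_a's own z axis and vertical below 0.25 rad and horizontal distance between jar_a and log_book below 0.06 m and linear speed of jar_a below 0.05 m/s and contact force between the fingers and jar_a above 2 N and contact force between jar_a and log_book below 0.1 N and height (world z) of jar_b between -0.006 and 0.006 m and angle between each of jar_b, jar_c's own z axis and vertical below 0.08 rad and linear speed of each of jar_b, jar_c below 0.03 m/s and contact force between each of the arm, the fingers, jar_a and jar_b below 0.1 N and height (world z) of jar_c between -0.006 and 0.006 m and contact force between each of the arm, the fingers, jar_a and jar_c below 0.1 N) or (distance between content_1_c0 and jar_b below 0.07 m and height (world z) of jar_b above 0.08 m and angle between jar_b's own z axis and vertical below 0.25 rad and horizontal distance between jar_b and log_book below 0.06 m and linear speed of jar_b below 0.05 m/s and contact force between the fingers and jar_b above 2 N and contact force between jar_b and log_book below 0.1 N and height (world z) of jar_a between -0.006 and 0.006 m and angle between each of jar_a, jar_c's own z axis and vertical below 0.08 rad and linear speed of each of jar_a, jar_c below 0.03 m/s and contact force between each of the arm, the fingers, jar_b and jar_a below 0.1 N and height (world z) of jar_c between -0.006 and 0.006 m and contact force between each of the arm, the fingers, jar_b and jar_c below 0.1 N) or (distance between content_1_c0 and jar_c below 0.07 m and height (world z) of jar_c above 0.08 m and angle between jar_c's own z axis and vertical below 0.25 rad and horizontal distance between jar_c and log_book below 0.06 m and linear speed of jar_c below 0.05 m/s and contact force between the fingers and jar_c above 2 N and contact force between jar_c and log_book below 0.1 N and height (world z) of jar_a between -0.006 and 0.006 m and angle between each of jar_a, jar_b's own z axis and vertical below 0.08 rad and linear speed of each of jar_a, jar_b below 0.03 m/s and contact force between each of the arm, the fingers, jar_c and jar_a below 0.1 N and height (world z) of jar_b between -0.006 and 0.006 m and contact force between each of the arm, the fingers, jar_c and jar_b below 0.1 N))); the arm keeps its last pose, push and grip.
It fails at once if a jar is overturned (more than 1.2 rad from upright) (angle between any of jar_a, jar_b, jar_c's own z axis and vertical above 1.2 rad).
It fails at once if a jar is dropped or flung (faster than 1.0 m/s) (linear speed of any of jar_a, jar_b, jar_c above 1 m/s).
It fails at once if a bystander is moved by more than 30 mm (distance of any of stopwatch, tape_roll, ring_mould, brass_weight, spatula, marker from where it was at the start of the episode above 0.03 m).
It also fails if it takes over 72 s, if anything falls off the work surface, if the arm or the gripper's body presses on something with over 40 N, if the wrist force passes 120 N, or if a joint passes its speed limit or range.

ROBOT

A 6-joint arm with a two-finger parallel gripper is mounted at the origin on a cart in front of the work surface, level with it; the furniture and walls round the work are solid. World frame = base frame: x ahead of the robot, y to its left, z up, the work surface at z = 0. Lengths are in m, angles in rad, forces in N, time in s.
With the tool pointing down it reaches from about 0.25 to 0.8 m from the base axis. Payload 3.9 kg.
Tool frame: the origin (TCP) lies where the fingers leave the gripper's body, on its centre line; the fingertips stand 73 mm ahead of it and the grasp point (between the pads) lies 54 mm ahead of it; z points along the fingers, y is the line along which they close (so a half turn about z gives the same grasp; the last joint's range is limited). The gripper opens to 85 mm and grips with 20 to 120 N. Pads are 22 mm wide; open, the fingers measure 114 mm over their backs; the gripper's body (76 mm by 85 mm) begins 54 mm behind the grasp point. The pads swing forward as they close: fully open they stand 13 mm farther back than shut.
Start: joints at [-1.274, 0.26, -0.138, 1.173, 0, 1.571], TCP at [0.154, -0.502, 0.304] pointing down, gripper open.
Joint ranges: [-2.78, 2.78], [-0.83, 1.72], [-1.28, 1.37], [-1.9, 2.12], [-1.57, 1.48], [-3.14, 3.14]. Speed limits (rad/s): [2.57, 2.57, 3.14, 3.14, 3.14, 3.14].

INTERFACE

Orientations are given as a 3x3 rotation matrix whose columns are the frame's x, y, z axes.
In Python, from rig import manip gives the robot as it stands. The module is installed in compiled form; this text tells all that it offers. Calls block until the motion is done:
- manip.movep(position, orientation): joint-space move of the TCP to a pose.
- manip.movel(position, orientation=None, v=0.15): straight line of the TCP; orientation=None keeps the orientation; v is the mean speed in m/s.
- manip.movej(angles): joint-space move.
- manip.grip(opening, f_grip=None): finger opening in m; f_grip is the grip in N (None keeps the last); returns when the fingers have stopped.
- manip.wait(seconds).
- manip.solve_ik(position, orientation): joint angles nearest the present ones, or None.
- manip.sense(): the state.
- manip.get_image(name): name is "scene" or "top" or "wrist"; returns the picture (400x640x3 uint8, red, green, blue); there is no depth.
- manip.calibration(name): a dict with "intrinsics" (3x3 intrinsics, pixels), "R" (3x3) and "t" (3): a world point X has camera coordinates R X + t; the wrist camera has in their place "tool_from_camera" (4x4, takes a point from camera to tool coordinates, whose origin is the TCP and whose axes are the flange's). Camera axes: x right, y down, z forward; pixel columns grow to the right and rows downward; lengths in m; the calibration is good to about 2 mm. A picture is of the moment at which its call begins: read the wrist's pose just before it. calibration takes no time and is no camera call.
A pose or a line that the arm cannot do raises manip.MotionError and nothing moves.
- manip.hand_in(): hands the job in; it is judged then, once.
The state is a dict: "time_s": time; "joint_pos": joint angles; "qvel": joint speeds; "effort": joint torques, N m; "ee_pos": TCP position; "orientation": TCP orientation; "wrist_force": force on the tool from outside, world axes, zero at the start; "torque": the same for the moment, N m; "gripper_width": finger opening in m; "gripper_force": force on a finger pad.
Only numpy, scipy, OpenCV 4.12 (cv2) and the standard library are available. Lean on these libraries where they do the work, as an engineer would, in place of code of your own. Each camera call takes 0.05 s, during which the arm holds its last target. There are 200 camera calls.

## Working session

There is one attempt and no reset: what is moved stays moved. The work goes in short steps, each a Python script; the robot and the scene stay as the last script left them, time stands still between calls to the robot, and variables do not carry over. Pictures are saved under pics/ and viewed, at most 10 in all, crops included, and the job is handed in when it is done.

```bash
mkdir -p pics; python3 - <<'E'
from rig import manip
import cv2
for n in("top","scene"):
    cv2.imwrite(f"pics/{n}0.png",cv2.cvtColor(manip.get_image(n),cv2.COLOR_RGB2BGR))
    c=manip.calibration(n);print(n,c)
s=manip.sense();print(s)
E
```

```text
top {'intrinsics': array([[408.9094373 ,   0.        , 310.9556709 ],
       [  0.        , 408.9094373 , 200.98694677],
       [  0.        ,   0.        ,   1.        ]]), 'R': array([[ 0.01402216, -0.99969395, -0.02038089],
       [-0.99880928, -0.01305141, -0.04700732],
       [ 0.04672694,  0.02101577, -0.9986866 ]]), 't': array([-0.00495346,  0.57401197,  1.18309022])}
scene {'intrinsics': array([[371.54434721,   0.        , 325.07980694],
       [  0.        , 371.54434721, 196.90674002],
       [  0.        ,   0.        ,   1.        ]]), 'R': array([[-0.86429502, -0.50295121, -0.00584805],
       [-0.20930724,  0.37020699, -0.90506202],
       [ 0.45736703, -0.78101656, -0.42523938]]), 't': array([0.49916738, 0.20791282, 0.76239982])}
{'time_s': 0.1, 'joint_pos': array([-1.27399500e+00,  2.60632927e-01, -1.39259034e-01,  1.17269326e+00,
        2.80272156e-05,  1.57082238e+00]), 'qvel': array([ 0.00080515, -0.00336892,  0.00374717, -0.00149038, -0.00311287,
       -0.0014163 ]), 'effort': array([ 3.73037146e-04, -4.06508696e+01,  2.54527974e+01,  1.01139012e-02,
       -8.20388664e-05,  2.43001131e-05]), 'ee_pos': array([ 0.15340661, -0.5015756 ,  0.30313318]), 'orientation': array([[ 9.56284505e-01,  2.92437513e-01, -4.96381878e-04],
       [ 2.92437933e-01, -9.56282961e-01,  1.71887011e-03],
       [ 2.79805684e-05, -1.78888974e-03, -9.99998400e-01]]), 'wrist_force': array([-0.18551583, -0.30224774,  0.22223224]), 'torque': array([ 0.01799238,  0.0349773 , -0.01885661]), 'gripper_force': 0.0, 'gripper_width': 0.08530222064111248}
```

View pics/top0.png

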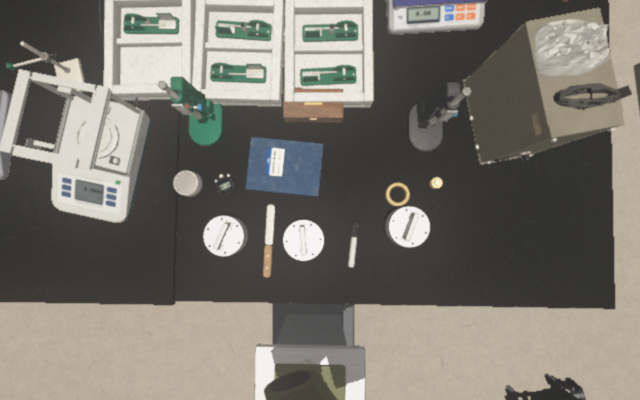

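View pics/scene0.png

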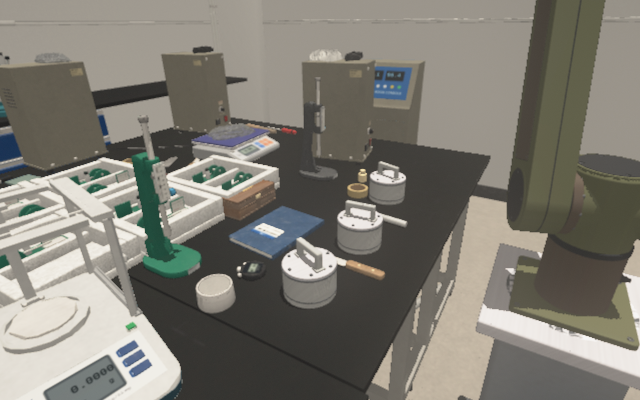

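Top view: jars at about (224,236), (303,240) and (408,227), the book at (285,166). Stands at (200,120) and (425,125) are tall, so I'll keep clear of them. Next I'll measure the lids and bars.

```bash
cat > h.py <<'E'
from rig import manip
import cv2, numpy as np
def ray(n,uv,z):
    c=manip.calibration(n);R,t=c["R"],c["t"]
    d=R.T@np.linalg.inv(c["intrinsics"])@[uv[0],uv[1],1];o=-R.T@t
    return o+d*(z-o[2])/d[2]
def proj(n,X):
    c=manip.calibration(n);p=c["intrinsics"]@(c["R"]@np.array(X)+c["t"]);return p[:2]/p[2]
E
python3 - <<'E'
from h import *
im=cv2.imread("pics/top0.png")
g=cv2.cvtColor(im,cv2.COLOR_BGR2GRAY)
hsv=cv2.cvtColor(im,cv2.COLOR_BGR2HSV)
for u,v in((224,236),(303,240),(408,227)):
    x0,y0=u-28,v-28
    s=g[y0:y0+56,x0:x0+56]
    m=(s>90).astype(np.uint8)
    n,l,st,ce=cv2.connectedComponentsWithStats(m)
    m=(l==l[28+8,28+8]).astype(np.uint8) if l[36,36] else (l==1+np.argmax(st[1:,4])).astype(np.uint8)
    c=max(cv2.findContours(m,0,2)[0],key=cv2.contourArea)
    (cx,cy),r=cv2.minEnclosingCircle(c);e=cv2.fitEllipse(c)
    print("lid",cx+x0,cy+y0,r,e, ray("top",(cx+x0,cy+y0),.074), "diam", r*2/408.9*1.08)
hh=cv2.inRange(hsv,(100,80,40),(125,255,255));hh[:110]=0;hh[220:]=0;hh[:,:230]=0;hh[:,340:]=0
c=max(cv2.findContours(hh,0,2)[0],key=cv2.contourArea)
q=cv2.minAreaRect(c);print(q,ray("top",q[0],.016))
for n,p in dict(sw=(224,183,.015),tape=(398,194,.024),mould=(187,183,.04),wt=(436,183,.042),sp1=(270,206,.01),sp2=(267,276,.01),mk1=(356,224,.01),mk2=(351,266,.01)).items(): print(n,ray("top",p[:2],p[2]))
out=np.hstack([cv2.resize(im[v-30:v+30,u-30:u+30],(260,260),interpolation=2) for u,v in((224,236),(303,240),(408,227))])
cv2.imwrite("pics/z.png",out)
E
```

```text
lid 224.53465270996094 235.94059371948242 22.559642791748047 ((28.26143455505371, 27.435226440429688), (41.18122863769531, 44.305294036865234), 86.37181091308594) [0.47083121 0.24035259 0.074     ] diam 0.11917052685296109
lid 303.07496643066406 239.84938049316406 21.37307357788086 ((28.07074737548828, 27.904146194458008), (41.84279251098633, 41.99372482299805), 20.242034912109375) [0.46328265 0.02184412 0.074     ] diam 0.11290251633216596
lid 404.0625 221.0625 28.513391494750977 ((26.976301193237305, 25.680404663085938), (41.52486038208008, 49.973323822021484), 137.83828735351562) [ 0.51911164 -0.25611545  0.074     ] diam 0.15062099689083422
((284.08966064453125, 166.42413330078125), (71.50215911865234, 50.82383728027344), 4.763641834259033) [0.6744394  0.08306931 0.016     ]
sw [0.62356863 0.2593207  0.015     ]
tape [ 0.5970338  -0.24871451  0.024     ]
mould [0.62005502 0.36064574 0.04      ]
wt [ 0.62855243 -0.35277978  0.042     ]
sp1 [0.55786692 0.12306884 0.01      ]
sp2 [0.35356614 0.12800738 0.01      ]
mk1 [ 0.50863363 -0.12960865  0.01      ]
mk2 [ 0.38652191 -0.11618406  0.01      ]
```

View pics/z.png

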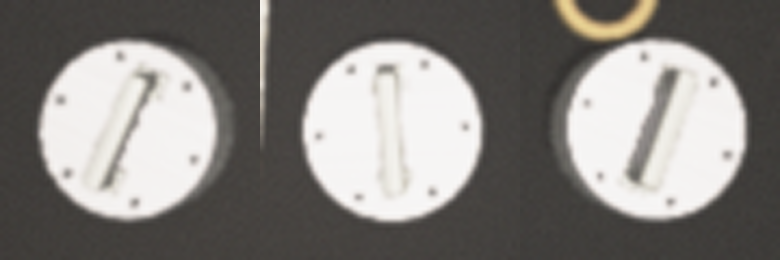

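The crop shows clean lids with the bar endpoints visible. At crop scale 4.33: left (148,72)–(97,188), middle (386,68)–(398,192), right (684,72)–(646,188). I'll convert these and run a cross-check.

```bash
python3 - <<'E'
from h import *
k=260/60
D=[((224,236),(128,130),(148,72),(97,188)),((303,240),(133,130),(126,68),(138,192)),((408,227),(136,130),(164,72),(126,188))]
for (u,v),L,a,b in D:
    f=lambda p,z: ray("top",((p[0]+.5)/k-.5+u-30,(p[1]+.5)/k-.5+v-30),z)
    l=f(L,.074);A=f(a,.113);B=f(b,.113);d=A-B
    print("lid",l[:2],"bar",(A+B)[:2]/2,"len",np.linalg.norm(d),"ang",np.degrees(np.arctan2(d[1],d[0])),"scene px",proj("scene",[*l[:2],.113]))
    ph=np.arctan2(d[1],d[0]);R=np.array([[np.cos(ph),np.sin(ph),0],[np.sin(ph),-np.cos(ph),0],[0,0,-1.]])
    for z in(.16,.26,.33):
        for th in (0,.3,-.3):
            Rt=R@cv2.Rodrigues(np.array([th,0,0.]))[0]
            g=np.r_[l[:2],z-.054]; q=manip.solve_ik(g-Rt[:,2]*.054,Rt); print(z,th,None if q is None else np.round(q,2))
R=np.array([[1,0,0],[0,-1,0],[0,0,-1.]]);print(manip.solve_ik([.68,.083,.30],R))
E
```

```text
lid [0.47167505 0.24422842] bar [0.47326599 0.23846737] len 0.07807248994644266 ang -22.58682390359285 scene px [309.00106497 245.81959284]
0.16 0 [ 0.48  0.37 -0.37  0.82  0.   -2.27]
0.16 0.3 [ 0.35  0.26 -0.61  0.5   0.22 -2.37]
0.16 -0.3 [ 0.57  0.54 -0.13  1.15 -0.17 -2.15]
0.26 0 [ 0.48  0.29 -0.21  1.07  0.   -2.27]
0.26 0.3 [ 0.35  0.16 -0.44  0.77  0.22 -2.37]
0.26 -0.3 [ 0.57  0.47  0.03  1.37 -0.17 -2.15]
0.33 0 [ 0.48  0.26 -0.07  1.24  0.   -2.27]
0.33 0.3 [ 0.35  0.11 -0.3   0.95  0.22 -2.37]
0.33 -0.3 [ 0.57  0.45  0.17  1.54 -0.17 -2.15]
lid [0.46393746 0.02120957] bar [0.46585581 0.02033705] len 0.07655243315245458 ang 6.404741796715754 scene px [360.54513186 203.59771215]
0.16 0 [ 0.05  0.27 -0.53  0.77  0.    3.08]
0.16 0.3 [-0.14  0.32 -0.5   0.83  0.29  2.88]
0.16 -0.3 [ 0.24  0.3  -0.53  0.78 -0.3  -3.01]
0.26 0 [ 0.05  0.18 -0.36  1.03  0.    3.08]
0.26 0.3 [-0.14  0.23 -0.33  1.08  0.29  2.88]
0.26 -0.3 [ 0.24  0.2  -0.37  1.04 -0.3  -3.01]
0.33 0 [ 0.05  0.15 -0.22  1.21  0.    3.08]
0.33 0.3 [-0.14  0.19 -0.2   1.26  0.29  2.88]
0.33 -0.3 [ 0.24  0.16 -0.23  1.21 -0.3  -3.01]
lid [ 0.50401449 -0.26971475] bar [ 0.50462503 -0.2667258 ] len 0.07507015195313967 ang -17.87428731599729 scene px [388.91900956 164.8482314 ]
0.16 0 [-0.49  0.43 -0.27  0.87  0.    2.96]
0.16 0.3 [-0.64  0.5  -0.2   0.97  0.28  2.8 ]
0.16 -0.3 [-0.33  0.43 -0.32  0.82 -0.3   3.12]
0.26 0 [-0.49  0.36 -0.11  1.1   0.    2.96]
0.26 0.3 [-0.64  0.43 -0.04  1.2   0.28  2.8 ]
0.26 -0.3 [-0.33  0.35 -0.16  1.05 -0.3   3.12]
0.33 0 [-0.49  0.33  0.03  1.27  0.    2.96]
0.33 0.3 [-0.64  0.4   0.1   1.37  0.28  2.8 ]
0.33 -0.3 [-0.33  0.32 -0.02  1.22 -0.3   3.12]
[ 0.12145803  0.54877075  0.30735121  1.32937678  0.         -3.02013463]
```

```bash
cat >> h.py <<'E'
J={"R":(.5043,-.2683,-17.9),"M":(.4647,.0208,6.4),"L":(.4724,.2414,-22.6)}
def Rz(deg):
    p=np.radians(deg+180);return np.array([[np.cos(p),np.sin(p),0],[np.sin(p),-np.cos(p),0],[0,0,-1.]])
def tilt(R,th): return R@cv2.Rodrigues(np.array([th,0,0.]))[0]
def pick(n):
    x,y,a=J[n];R=Rz(a)
    manip.grip(.085,100);manip.movep([x,y,.27],R);manip.movel([x,y,.160],R)
    manip.grip(0.0,100);s=manip.sense();print("w",s["gripper_width"],s["gripper_force"],"t",s["time_s"])
    manip.movel([x,y,.26],R);s=manip.sense();print("lift F",s["wrist_force"],"w",s["gripper_width"])
def shake(n,angs=(.15,.3,.15,-.15,-.3,-.15)):
    x,y,a=J[n];R=Rz(a);g=np.array([x,y,.206]);M=[]
    for th in angs:
        Rt=tilt(R,th);manip.movep(g-Rt[:,2]*.054,Rt);manip.wait(.35)
        v=[]
        for _ in range(5):
            s=manip.sense();v.append(s["torque"]@s["orientation"][:,0]);manip.wait(.03)
        M.append(np.mean(v))
    th=np.array(angs);A=np.c_[np.ones_like(th),np.sin(th),np.sign(th)]
    c,r,*_=np.linalg.lstsq(A,np.array(M),rcond=None)
    print(n,np.round(M,4),"a,b,sign:",np.round(c,4),"res",r)
    manip.movep([x,y,.26],R);s=manip.sense();print("w",s["gripper_width"],"t",s["time_s"])
def place(n):
    x,y,a=J[n];R=Rz(a)
    manip.movel([x,y,.175],R);manip.movel([x,y,.161],R,v=.03)
    s=manip.sense();print("down F",s["wrist_force"])
    manip.grip(.085);manip.movel([x,y,.27],R,v=.2);print("t",manip.sense()["time_s"])
E
python3 - <<'E'
from h import *
pick("R");shake("R")
cv2.imwrite("pics/r1.png",cv2.cvtColor(manip.get_image("scene"),cv2.COLOR_RGB2BGR))
E
```

```text
w 0.012401408307244982 97.44205713272095 t 3.4167
lift F [-0.71505183 -0.4381147  -8.49568961] w 0.012065850470606345
R [-0.4617 -0.8962 -0.4505  0.4703  0.9159  0.4657] a,b,sign: [ 0.0073 -3.0395 -0.0078] res [9.30757011e-05]
w 0.01197111524697771 t 9.3
```

View pics/r1.png

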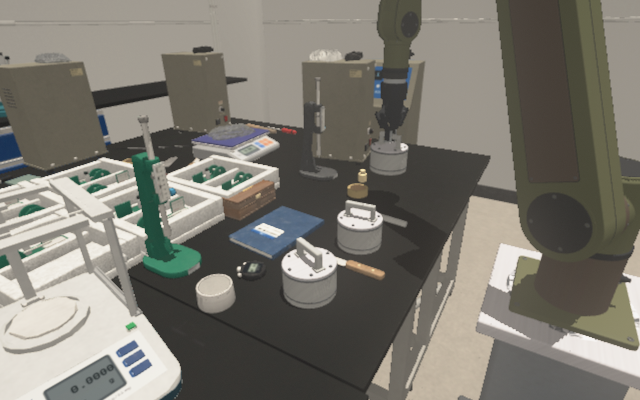

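The picture shows the right jar held level at about (390,155). The sign step is only 0.008 N m, where a ball would give about 0.1, so this jar is quiet. I'll put it back and test the middle one.

```bash
python3 - <<'E'
from h import *
place("R");pick("M");shake("M")
E
```

```text
down F [ 0.13685451  0.66014584 -8.37153264]
t 12.075
w 0.012202941721236281 97.51291394233704 t 14.9583
lift F [-0.34285821 -0.17668003 -8.89007591] w 0.012077916304459145
M [-0.4272 -0.8558 -0.4332  0.4343  0.8512  0.425 ] a,b,sign: [-1.0000e-03 -2.8997e+00  3.4000e-03] res [6.70210441e-05]
w 0.011713811138639514 t 20.8583
```

The middle jar is quiet too (step 0.003). Its turn to go back, then the left jar gets the same test rather than an assumption.

```bash
python3 - <<'E'
from h import *
place("M");pick("L");shake("L")
cv2.imwrite("pics/t2.png",cv2.cvtColor(manip.get_image("top"),cv2.COLOR_RGB2BGR))
E
```

```text
down F [ 0.11530846 -0.37797756 -8.29327907]
t 23.5833
w 0.011923619982203001 98.9720070362091 t 26.2333
lift F [ 0.081709    0.46529411 -8.45234749] w 0.01198374173172256
L [-0.3367 -0.8018 -0.3262  0.3632  0.7768  0.356 ] a,b,sign: [ 0.0052 -3.0377  0.1084] res [0.00102257]
w 0.012031245633507312 t 32.1583
```

View pics/t2.png

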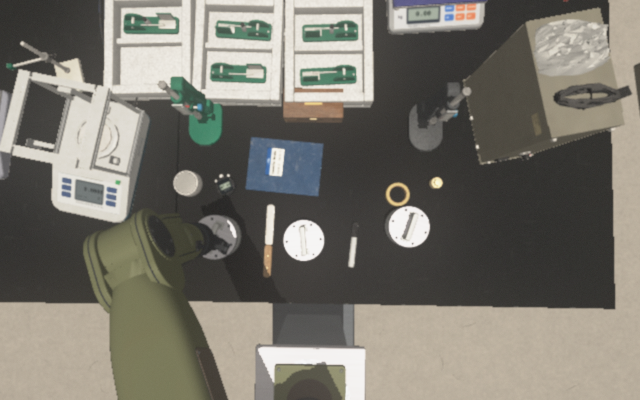

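The left jar has the ball (step 0.108 N m, as predicted). The top view shows the other two standing at (303,240) and (408,227), with the bystanders unmoved. Next I carry the left jar over the book.

```bash
python3 - <<'E'
from h import *
R=Rz(-22.6)
manip.movel([.4724,.2414,.31],R)
for p in ([.54,.17,.31],[.67,.083,.31]):
    manip.movel(p,R,v=.12);print(manip.sense()["wrist_force"])
manip.wait(1.0);s=manip.sense();print(s["ee_pos"],s["orientation"][:,2],s["gripper_width"],s["gripper_force"],s["time_s"])
im=[cv2.cvtColor(manip.get_image(n),cv2.COLOR_RGB2BGR) for n in("scene","top")]
cv2.imwrite("pics/f.png",np.vstack([cv2.resize(i,(480,300)) for i in im]))
E
```

```text
[ 0.58785917  1.2021901  -8.43075218]
[-0.0438741  -0.79267304 -8.11159565]
[0.66999104 0.08296342 0.3099811 ] [-6.16877739e-05  2.07194747e-05 -9.99999998e-01] 0.011944971672000248 101.68711066246033 36.1083
```

View pics/f.png

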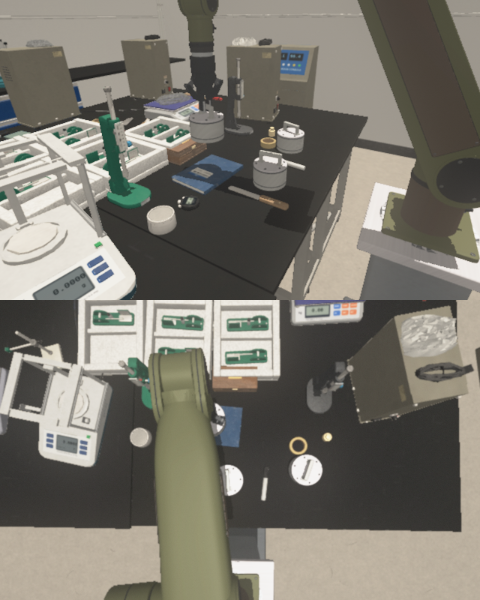

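The jar hangs upright over the book (scene panel, about (207,125)). The other two jars stand on the table and nothing else has moved.

```bash
python3 -c "
from rig import manip
print(manip.hand_in())"
```

```text
the job is handed in; nothing more can be done
None
```

The left jar holds the ball: rocking it shifted the wrist moment by 0.108 N m, against under 0.01 for the other two. I handed the job in with it held upright and still over the log book, underside about 0.15 m above the table, both quiet jars standing on the table and no bystander visibly moved; the hand-in returned no verdict.

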